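# Make up a bearing kit from the bench, leaving the rusty and wrong-sized parts

## Task

Make up the shaft-bearing kit in the tray: stand the clean white bearing upright on its foot in the blue bin, lay the bright ring-shaped shaft collar flat in the yellow bin, and lay the long bright bolt flat in the green bin, each resting fully down on its bin's floor. Leave the rusty bearing, rusty collar, rusty bolt and the short bright bolt where they lie on the bench.

Things in the scene. Friction and masses are not known exactly. Their poses are not given: they have to be found in the camera images.
- bearing: the white-painted, clean shaft bearing in a pillow-block housing standing on its foot, with a bright steel insert; about 0.35 kg. Foot 76 mm along its x, 28 mm along its y, 10 mm high; on it a round-topped housing 42 mm long (x) and 22 mm thick (y), with a dark bore along y; overall 47 mm high. Origin: centre of the foot's underside; z up.
- collar: the bright zinc shaft collar: a plain ring lying flat, silvery; about 0.12 kg, 40 mm outer diameter, 20 mm bore, 18 mm high. Origin: centre of the underside; z up.
- bolt: the long bright hex bolt with its nut screwed on at the far end, lying on its side, silvery zinc; about 0.16 kg, overall 90 mm long along its x, shank 16 mm in diameter; hexagon head (11 mm long, at the -x end) and nut (14 mm long, ending 3 mm short of the +x end), both 24 mm across flats, so that the bare shank between them is 62 mm long. Origin: middle of the bolt, on its axis (12 mm above what it lies on).
- blue_bin: Blue plastic open-topped bin, fixed in a plywood kit tray (tray 316 x 150 mm, rim 20 mm high, 6 mm floor). Outside 96 mm along its x, 130 mm along its y, 34 mm high; walls and floor 3 mm thick, inside 90 x 124 mm. Origin: centre of its underside, 6 mm above the table, so its inner floor lies 3 mm above the origin and its rim 34 mm above it. z up. The three bins stand side by side in a row along their x, centres 100 mm apart, in any order.
- yellow_bin: Yellow plastic open-topped bin, fixed in a plywood kit tray (tray 316 x 150 mm, rim 20 mm high, 6 mm floor). Outside 96 mm along its x, 130 mm along its y, 34 mm high; walls and floor 3 mm thick, inside 90 x 124 mm. Origin: centre of its underside, 6 mm above the table, so its inner floor lies 3 mm above the origin and its rim 34 mm above it. z up. The three bins stand side by side in a row along their x, centres 100 mm apart, in any order.
- green_bin: Green plastic open-topped bin, fixed in a plywood kit tray (tray 316 x 150 mm, rim 20 mm high, 6 mm floor). Outside 96 mm along its x, 130 mm along its y, 34 mm high; walls and floor 3 mm thick, inside 90 x 124 mm. Origin: centre of its underside, 6 mm above the table, so its inner floor lies 3 mm above the origin and its rim 34 mm above it. z up. The three bins stand side by side in a row along their x, centres 100 mm apart, in any order.
- rusty_bearing: look-alike, to be left: a shaft bearing in a pillow-block housing standing on its foot, rust-brown all over. Foot 76 mm along its x, 28 mm along its y, 10 mm high; on it a round-topped housing 42 mm long (x) and 22 mm thick (y), with a dark bore along y; overall 47 mm high. Origin: centre of the foot's underside; z up.
- rusty_collar: look-alike, to be left: a shaft collar: a plain ring lying flat, rust-brown, 40 mm outer diameter, 20 mm bore, 18 mm high. Origin: centre of the underside; z up.
- rusty_bolt: look-alike, to be left: a hex bolt with its nut screwed on at the far end, lying on its side, rust-brown, overall 90 mm long along its x, shank 16 mm in diameter; hexagon head (11 mm long, at the -x end) and nut (14 mm long, ending 3 mm short of the +x end), both 24 mm across flats, so that the bare shank between them is 62 mm long. Origin: middle of the bolt, on its axis (12 mm above what it lies on).
- short_bolt: look-alike, to be left: a hex bolt with its nut screwed on at the far end, lying on its side, silvery zinc but short, overall 56 mm long along its x, shank 16 mm in diameter; hexagon head (11 mm long, at the -x end) and nut (14 mm long, ending 3 mm short of the +x end), both 24 mm across flats, so that the bare shank between them is 28 mm long. Origin: middle of the bolt, on its axis (12 mm above what it lies on).
Mind the look-alikes: they are no part of the job. Several things have the shape of the bearing; the one meant has the colours described above. Leave any orange look-alike of the bolt alone.

How it is judged:
By the outcome, as a careful person would: the job done as asked, in the order asked, and still so for the second after the job is handed in, with the robot touching nothing.
It also fails if it takes over 80 s, if anything falls off the work surface, if the arm or the gripper's body presses on something with over 40 N, if the wrist force passes 120 N, or if a joint passes its speed limit or range.

## Robot

A 6-joint arm with a two-finger parallel gripper is mounted at the origin on the work surface. World frame = base frame: x ahead of the robot, y to its left, z up, the work surface at z = 0. Lengths are in m, angles in rad, forces in N, time in s.
With the tool pointing down it reaches from about 0.25 to 0.725 m from the base axis. Payload 4 kg.
Tool frame: the origin (TCP) lies on the centre line of the jaws, within the pads' length; the fingertips stand ahead of it and the grasp point (between the pads) lies 11 mm behind it (bot.tip_extent is the z of the fingertips in the tool frame, in m); z points along the fingers, y is the direction in which the jaws open and shut (so a half turn about z gives the same grasp; the last joint's range is limited). The gripper opens to 85 mm and grips with 20 to 120 N. Pads are 22 mm wide; open, the fingers measure 114 mm over their backs; the gripper's body (76 mm by 85 mm) begins 54 mm behind the grasp point. The pads swing forward as they close: fully open they stand 13 mm farther back than shut.
Start: joints at [1.341, 0.241, 0.005, 1.335, 0, 1.571], TCP at [0.114, 0.487, 0.239] pointing down, gripper open.
Joint ranges: [-2.72, 2.72], [-1.05, 1.87], [-1.09, 1.28], [-1.99, 2.15], [-1.42, 1.44], [-3.14, 3.14]. Speed limits (rad/s): [2.79, 2.79, 3.14, 3.14, 3.14, 3.14].

## Interface

Orientations are given as a unit quaternion [x, y, z, w].
In Python, from workcell import bot gives the robot as it stands.
- The arm moves only by the shell command python3 -m jog 'ROWS'. ROWS is JSON, a list that holds one entry, the list of rows, each a list of 7 numbers: the shift along the world's x, y, z in m, then the turn, a rotation vector about the world's x, y, z in degrees, then the closure in counts, from 0 (fully open) to 255 (shut). In form: [[[tx, ty, tz, ax, ay, az, fingers], ...]]. A call has 1 to 10 rows; each row is the pose to reach, as a shift and turn from the pose commanded when the call began; what a row does not reach only later rows make up. A row lasts 1/12 s, in which the tool goes at most 41.7 mm and 7.16 degrees, less where a joint would pass 70% of its speed; a pose out of reach is approached as far as the arm can. A call with a gripper value outside its range is refused whole. The fingers move at their own pace and stop on an object; the grip force is fixed at half the most. Time passes only in rows, so rows that repeat a pose let the fingers close. It gives the time, the measured TCP pose, the force and the opening at its end, in the units of the state.
- bot.get_obs(): the state, without advancing time (a new reading comes with each control period).
- bot.camera(name): name is "scene" or "top" or "wrist"; returns the picture (384x512x3 uint8, blue, green, red); there is no depth.
- bot.camera_model(name): a dict with "K" (3x3 intrinsics, pixels), "T" (4x4, takes a point from camera to world coordinates). Camera axes: x right, y down, z forward; pixel columns grow to the right and rows downward; lengths in m; the calibration is good to about 2 mm. A picture is of the moment at which its call begins: read the wrist's pose just before it. camera_model takes no time and is no camera call; for the wrist camera it gives the pose at the moment of the call.
- bot.job_done(): hands the job in, once; it reports no verdict.
The state is a dict: "clock": time; "joint_pos": joint angles; "joint_vel": joint speeds; "tau": joint torques, N m; "eef_pos": TCP position; "tool_rot": TCP orientation; "ft_force": force on the tool from outside, world axes, zero at the start; "ft_torque": the same for the moment, N m; "grip_width": finger opening in m.
Only numpy, scipy, OpenCV 4.12 (cv2) and the standard library are available. Lean on these libraries where they do the work, as an engineer would, in place of code of your own. Each camera call takes 0.05 s, during which the arm holds its last target. There are 200 camera calls.

## Working session

There is one attempt and no reset: what is moved stays moved. The work goes in short steps, Python scripts to look and compute and a shell command to move; the robot and the scene stay as the last step left them, time stands still between calls to the robot, and variables do not carry over. Pictures are saved under pics/ and viewed, about 12 in all and at most 16, crops included, and the job is handed in when it is done.

```bash
mkdir -p pics; ls; python3 - <<'E'
from workcell import bot
import cv2
print(bot.get_obs(), bot.tip_extent)
for n in ("scene","top"):
    cv2.imwrite(f"pics/{n}0.png",bot.camera(n)); m=bot.camera_model(n); print(m)
E
```

```text
pics
{'clock': 0.0, 'joint_pos': array([1.34099421e+00, 2.41440305e-01, 3.72388485e-03, 1.33520238e+00,
       1.46969820e-05, 1.57077162e+00]), 'joint_vel': array([ 0.00097972, -0.00047306, -0.00183802, -0.00029827,  0.00044155,
        0.00023874]), 'tau': array([ 2.18164896e-04, -3.72315431e+01,  2.52408904e+01,  1.68900867e-02,
        1.28231059e-04, -4.05188576e-07]), 'eef_pos': array([0.11374768, 0.48625607, 0.23839917]), 'tool_rot': array([ 1.14636073e-01,  9.93406988e-01, -1.05339586e-03, -1.28982239e-04]), 'ft_force': array([0.99738294, 0.22284855, 0.4054541 ]), 'ft_torque': array([-0.06490623,  0.00999005,  0.02914443]), 'grip_width': 0.08550222041803325} 0.008
{'K': array([[419.82552893,   0.        , 256.30076221],
       [  0.        , 419.82552893, 186.88137942],
       [  0.        ,   0.        ,   1.        ]]), 'T': array([[ 0.71522166,  0.46437481, -0.52231601,  0.95335238],
       [ 0.69857278, -0.49778581,  0.5140091 , -0.53370059],
       [-0.02130862, -0.73250619, -0.6804268 ,  0.67770055],
       [ 0.        ,  0.        ,  0.        ,  1.        ]])}
{'K': array([[413.99537613,   0.        , 253.44535345],
       [  0.        , 413.99537613, 203.9537153 ],
       [  0.        ,   0.        ,   1.        ]]), 'T': array([[ 0.02153054, -0.99171115,  0.12667055,  0.36446   ],
       [-0.99970714, -0.02275592, -0.00823442, -0.06840661],
       [ 0.01104867, -0.12645616, -0.99191066,  1.00405815],
       [ 0.        ,  0.        ,  0.        ,  1.        ]])}
```

```bash
python3 -c "
import cv2
i=cv2.imread('pics/top0.png');cv2.imwrite('pics/top0b.png',cv2.resize(i,(800,600),interpolation=3))"
```

```text
(no output)
```

View pics/top0b.png

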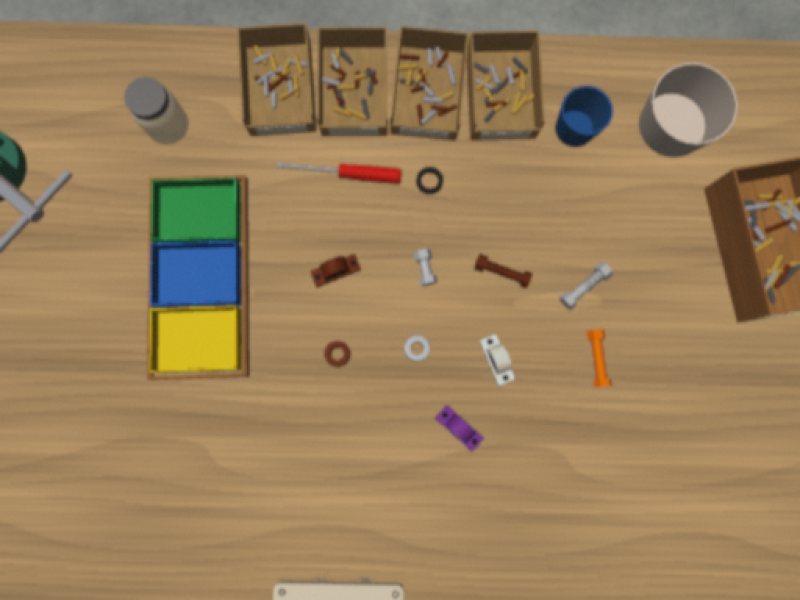

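View pics/scene0.png

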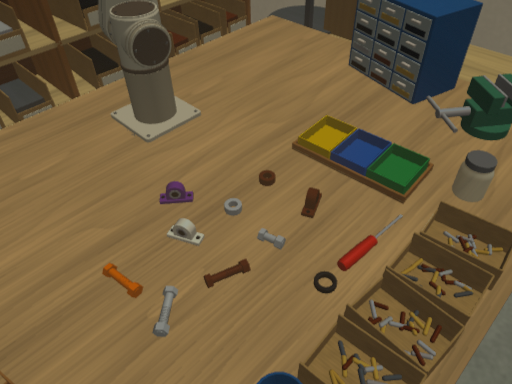

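The top view (800 px wide) shows the tray at left with green, blue and yellow bins at about (195,210), (195,273) and (195,340). The white bearing is at (498,360), the bright collar at (417,348), the long bright bolt at (587,286) and the short one at (426,267). The purple bearing, orange bolt and rusty parts are to be left. The scene view agrees. Next I turn these pixels into world positions.

```bash
cat > h.py <<'E'
import numpy as np, cv2
from workcell import bot
def ray(m,u,v,z):
    K,T=m["K"],m["T"]; d=T[:3,:3]@np.linalg.solve(K,[u,v,1.]); o=T[:3,3]
    return o+d*(z-o[2])/d[2]
def proj(m,p):
    c=np.linalg.inv(m["T"])@np.append(p,1); q=m["K"]@c[:3]; return q[:2]/q[2]
def snap(name,f,s=1.5625):
    m=bot.camera_model(name); i=bot.camera(name); cv2.imwrite(f,cv2.resize(i,None,fx=s,fy=s,interpolation=3)); np.savez(f+".npz",K=m["K"],T=m["T"]); return m
E
python3 - <<'E'
from h import *
np.set_printoptions(precision=4,suppress=True)
m=bot.camera_model("top")
s=1.5625
for n,u,v,z in [("green TL",152,180,.04),("green TR",238,178,.04),("g/b L",152,241,.04),("g/b R",240,241,.04),("b/y L",151,307,.04),("b/y R",240,307,.04),("yel BL",149,374,.04),("yel BR",241,372,.04),
 ("bear end1",490,342,.01),("bear end2",506,378,.01),("collar",417.5,348,.018),("bolt head?",570,299,.016),("bolt nut?",604,271,.016),("shortbolt",426,267,.012),("orange",599,358,.012),("rcollar",337,354,.018),("rbear",336,270,.01),("rbolt",503,270,.012),("purple",459,428,.01)]:
    print(n,ray(m,(u+.5)/s-.5,(v+.5)/s-.5,z))
print(bot.camera_model("wrist"))
E
```

```text
green TL [0.6944 0.3039 0.04  ]
green TR [0.7009 0.1722 0.04  ]
g/b L [0.5984 0.2973 0.04  ]
g/b R [0.6017 0.164  0.04  ]
b/y L [0.4972 0.2918 0.04  ]
b/y R [0.5003 0.1587 0.04  ]
yel BL [0.3971 0.2878 0.04  ]
yel BR [0.403  0.1521 0.04  ]
bear end1 [ 0.4589 -0.2222  0.01  ]
bear end2 [ 0.404  -0.2469  0.01  ]
collar [ 0.4464 -0.11    0.018 ]
bolt head? [ 0.528  -0.3452  0.016 ]
bolt nut? [ 0.5735 -0.399   0.016 ]
shortbolt [ 0.5741 -0.1213  0.012 ]
orange [ 0.4377 -0.39    0.012 ]
rcollar [0.4345 0.0126 0.018 ]
rbear [0.5664 0.0192 0.01  ]
rbolt [ 0.5722 -0.2419  0.012 ]
purple [ 0.3267 -0.1754  0.01  ]
{'K': array([[333.4831,   0.    , 256.7371],
       [  0.    , 333.4831, 200.8225],
       [  0.    ,   0.    ,   1.    ]]), 'T': array([[ 0.2271,  0.9328,  0.28  ,  0.0428],
       [ 0.9739, -0.2169, -0.0671,  0.5027],
       [-0.0018,  0.2879, -0.9577,  0.3722],
       [ 0.    ,  0.    ,  0.    ,  1.    ]])}
```

```bash
python3 -m jog '[[[0.318,-0.721,-0.05,0,0,37,100],[0.318,-0.721,-0.05,0,0,37,100],[0.318,-0.721,-0.05,0,0,37,100],[0.318,-0.721,-0.05,0,0,37,100],[0.318,-0.721,-0.05,0,0,37,100],[0.318,-0.721,-0.05,0,0,37,100],[0.318,-0.721,-0.05,0,0,37,100],[0.318,-0.721,-0.05,0,0,37,100],[0.318,-0.721,-0.05,0,0,37,100],[0.318,-0.721,-0.05,0,0,37,100]]]'
```

```text
clock: 0.93
eef_pos: [0.2765, 0.1171, 0.2138]
tool_rot: [-0.207, 0.978, 0.0, 0.0]
ft_force: [1.4, 0.2, 0.3]
grip_width: 0.0516
```

```bash
python3 -m jog '[[[0.155,-0.352,-0.035,0,0,0,100],[0.155,-0.352,-0.035,0,0,0,100],[0.155,-0.352,-0.035,0,0,0,100],[0.155,-0.352,-0.035,0,0,0,100],[0.155,-0.352,-0.035,0,0,0,100],[0.155,-0.352,-0.035,0,0,0,100],[0.155,-0.352,-0.035,0,0,0,100],[0.155,-0.352,-0.035,0,0,0,100],[0.155,-0.352,-0.035,0,0,0,100],[0.155,-0.352,-0.035,0,0,0,100]]]'
python3 -m jog '[[[0,0,0,0,0,0,100],[0,0,0,0,0,0,100]]]'
python3 -c "
from h import *
snap('wrist','pics/w1.png')"
```

```text
clock: 1.77
eef_pos: [0.4333, -0.238, 0.1776]
tool_rot: [-0.204, 0.979, -0.001, 0.0]
ft_force: [0.1, 0.4, 0.5]
grip_width: 0.052
clock: 1.93
eef_pos: [0.4309, -0.2329, 0.178]
tool_rot: [-0.206, 0.979, 0.001, -0.001]
ft_force: [0.1, 0.1, -0.0]
grip_width: 0.0518
```

View pics/w1.png

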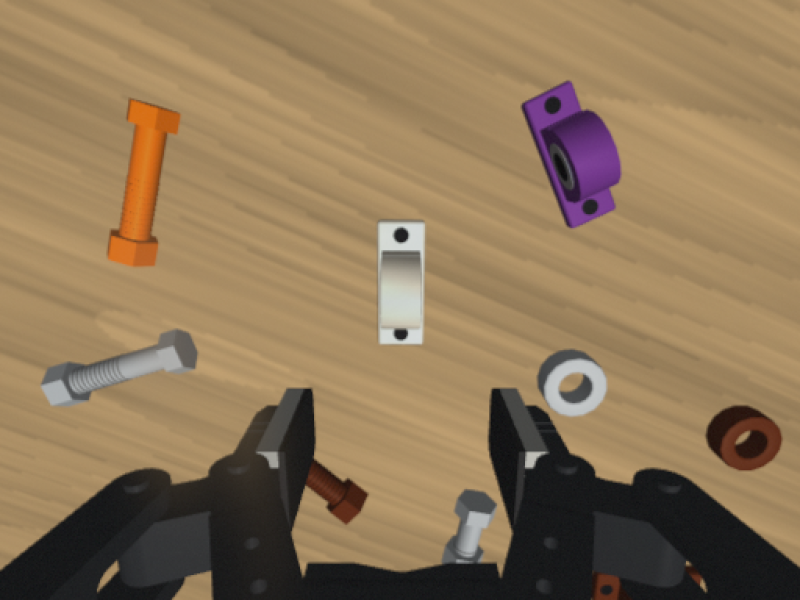

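The wrist view shows the bearing well aligned with the jaws. Its foot corners are at (378,220), (424,220), (378,344) and (424,344). The bolt's head and nut are at (178,350) and (65,384), and the collar's top is at about (574,386).

```bash
cat >> h.py <<'E'
def pts(f,L,s=1.5625):
    m=np.load(f+".npz"); return [ray(m,(u+.5)/s-.5,(v+.5)/s-.5,z) for u,v,z in L]
E
python3 - <<'E'
from h import *
np.set_printoptions(precision=4,suppress=True)
P=pts('pics/w1.png',[(378,220,.01),(424,220,.01),(378,344,.01),(424,344,.01),(574,386,.018),(571,388,.018),(186,351,.014),(57,386,.014)])
print(*P,sep="\n"); c=sum(P[:4])/4; d=(P[2]+P[3]-P[0]-P[1])/2
print("c",c,np.linalg.norm(d),np.degrees(np.arctan2(d[1],d[0])),np.linalg.norm(P[1]-P[0]))
d=P[6]-P[7]; print("bolt",(P[6]+P[7])/2,np.linalg.norm(d),np.degrees(np.arctan2(d[1],d[0])))
E
```

```text
[ 0.4006 -0.261   0.01  ]
[ 0.3899 -0.2369  0.01  ]
[ 0.4701 -0.2314  0.01  ]
[ 0.4587 -0.2055  0.01  ]
[ 0.444  -0.1113  0.018 ]
[ 0.4459 -0.1123  0.018 ]
[ 0.5199 -0.337   0.014 ]
[ 0.5744 -0.4034  0.014 ]
c [ 0.4298 -0.2337  0.01  ] 0.07553181690570049 23.790434032466123 0.026381480087824503
bolt [ 0.5471 -0.3702  0.014 ] 0.08589322189750662 129.39295139646075
```

```bash
python3 -m jog '[[[-0.001,-0.001,-0.04,0,0,0,100],[-0.001,-0.001,-0.08,0,0,0,100],[-0.001,-0.001,-0.115,0,0,0,100],[-0.001,-0.001,-0.14,0,0,0,100],[-0.001,-0.001,-0.155,0,0,0,100],[-0.001,-0.001,-0.155,0,0,0,100],[-0.001,-0.001,-0.155,0,0,0,255],[-0.001,-0.001,-0.155,0,0,0,255],[-0.001,-0.001,-0.155,0,0,0,255],[-0.001,-0.001,-0.155,0,0,0,255]]]'; python3 -m jog '[[[0,0,0,0,0,0,255],[0,0,0,0,0,0,255],[0,0,0,0,0,0,255]]]'
```

```text
clock: 2.82
eef_pos: [0.4321, -0.2343, 0.0259]
tool_rot: [-0.207, 0.978, -0.001, 0.002]
ft_force: [0.4, 1.3, 6.0]
grip_width: 0.0214
clock: 3.07
eef_pos: [0.4321, -0.2343, 0.0259]
tool_rot: [-0.207, 0.978, -0.001, 0.002]
ft_force: [-0.6, 2.0, 6.5]
grip_width: 0.0213
```

```bash
python3 -m jog '[[[0,0,0.04,0,0,0,255],[0,0,0.08,0,0,0,255],[0.117,0.462,0.115,0,0,69,255],[0.117,0.462,0.115,0,0,69,255],[0.117,0.462,0.115,0,0,69,255],[0.117,0.462,0.115,0,0,69,255],[0.117,0.462,0.115,0,0,69,255],[0.117,0.462,0.115,0,0,69,255],[0.117,0.462,0.115,0,0,69,255],[0.117,0.462,0.115,0,0,69,255]]]'
```

```text
clock: 3.9
eef_pos: [0.5118, 0.09, 0.1285]
tool_rot: [-0.653, 0.758, -0.0, -0.0]
ft_force: [1.3, -0.5, -3.7]
grip_width: 0.0214
```

```bash
python3 -m jog '[[[0.037,0.138,0.006,0,0,11.5,255],[0.037,0.138,0.006,0,0,11.5,255],[0.037,0.138,0.006,0,0,11.5,255],[0.037,0.138,0.006,0,0,11.5,255],[0.037,0.138,0.006,0,0,11.5,255],[0.037,0.138,0.006,0,0,11.5,255],[0.037,0.138,0.006,0,0,11.5,255],[0.037,0.138,0.006,0,0,11.5,255]]]'
python3 -c "
from h import *
print(bot.get_obs()['eef_pos'],bot.get_obs()['tool_rot'])
snap('wrist','pics/w2.png')"
```

```text
clock: 4.57
eef_pos: [0.5486, 0.2248, 0.1339]
tool_rot: [0.723, -0.691, -0.0, 0.001]
ft_force: [-0.1, -0.2, -3.5]
grip_width: 0.0208
[0.54855848 0.22477995 0.13391024] [ 7.22626744e-01 -6.91237837e-01 -2.01964771e-04  8.94820842e-04]
```

View pics/w2.png

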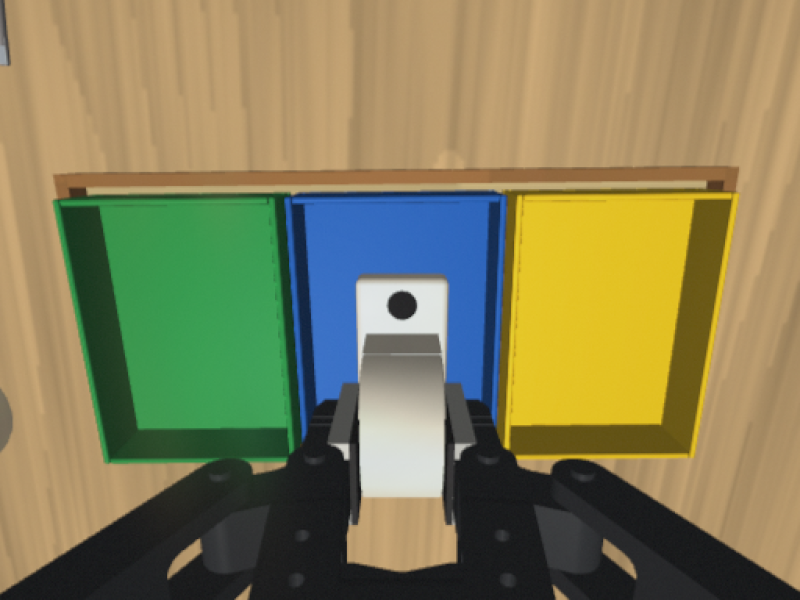

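The bearing is held upright over the blue bin. The row's outer rim corners are green (57,201) and (107,461), and yellow (736,194) and (692,456). The blue bin's top walls run from (287,197) to (506,193).

```bash
python3 - <<'E'
from h import *
np.set_printoptions(precision=4,suppress=True)
P=pts('pics/w2.png',[(57,201,.04),(107,461,.04),(736,194,.04),(692,456,.04),(287,197,.04),(506,193,.04)])
print(*P,sep="\n"); c=sum(P[:4])/4; d=P[0]-P[2]; a=np.arctan2(d[1],d[0])
d2=P[1]-P[3]; print("c",c,np.linalg.norm(d),np.linalg.norm(d2),np.linalg.norm(P[0]-P[1]),np.linalg.norm(P[2]-P[3]),np.degrees(a),np.degrees(np.arctan2(d2[1],d2[0])))
for k in(-1,1): print(c+k*.1*np.array([np.cos(a),np.sin(a),0]))
q=bot.get_obs()['tool_rot']; print(np.degrees(2*np.arctan2(q[1],q[0]))-90)
E
```

```text
[0.6984 0.1754 0.04  ]
[0.692  0.3021 0.04  ]
[0.4086 0.1594 0.04  ]
[0.4012 0.2865 0.04  ]
[0.6002 0.1693 0.04  ]
[0.5069 0.1634 0.04  ]
c [0.5501 0.2308 0.04  ] 0.29024332777934364 0.2911411488062387 0.12686231107757182 0.1273192643955142 3.1566344206621295 3.0666114862496046
[0.4502 0.2253 0.04  ]
[0.6499 0.2363 0.04  ]
-177.47360286750026
```

```bash
python3 -m jog '[[[0.0015,0.006,-0.03,0,0,0.5,255],[0.0015,0.006,-0.06,0,0,0.5,255],[0.0015,0.006,-0.08,0,0,0.5,255],[0.0015,0.006,-0.09,0,0,0.5,255],[0.0015,0.006,-0.095,0,0,0.5,255],[0.0015,0.006,-0.098,0,0,0.5,255],[0.0015,0.006,-0.098,0,0,0.5,255]]]'
```

```text
clock: 5.2
eef_pos: [0.5515, 0.232, 0.0369]
tool_rot: [0.726, -0.688, 0.0, -0.001]
ft_force: [0.5, -0.6, -3.8]
grip_width: 0.0214
```

Still hanging (-3.8 N), so I lower slowly until it touches.

```bash
python3 -m jog '[[[0,0,-0.001,0,0,0,255],[0,0,-0.002,0,0,0,255],[0,0,-0.003,0,0,0,255],[0,0,-0.003,0,0,0,255]]]'
```

```text
clock: 5.53
eef_pos: [0.5518, 0.2326, 0.0349]
tool_rot: [0.726, -0.688, 0.001, -0.001]
ft_force: [-0.1, -1.5, 1.3]
grip_width: 0.0209
```

```bash
python3 -m jog '[[[0,0,0,0,0,0,140],[0,0,0,0,0,0,140],[0,0,0,0,0,0,140],[0,0,0,0,0,0,140],[0,0,0.02,0,0,0,140],[0,0,0.05,0,0,0,140],[0,0,0.09,0,0,0,140],[0,0,0.13,0,0,0,140]]]'
```

```text
clock: 6.2
eef_pos: [0.5498, 0.2318, 0.1637]
tool_rot: [0.726, -0.688, -0.001, 0.001]
ft_force: [0.5, 0.5, 0.8]
grip_width: 0.0383
```

```bash
python3 -m jog '[[[-0.105,-0.343,-0.04,0,0,-90,70],[-0.105,-0.343,-0.04,0,0,-90,70],[-0.105,-0.343,-0.04,0,0,-90,70],[-0.105,-0.343,-0.04,0,0,-90,70],[-0.105,-0.343,-0.04,0,0,-90,70],[-0.105,-0.343,-0.04,0,0,-90,70],[-0.105,-0.343,-0.04,0,0,-90,70],[-0.105,-0.343,-0.04,0,0,-90,70],[-0.105,-0.343,-0.04,0,0,-90,70],[-0.105,-0.343,-0.04,0,0,-90,70]]]'; python3 -c "
from h import *
print(bot.tip_extent)
cv2.imwrite('pics/t2.png',cv2.resize(bot.camera('top')[100:250,80:280],None,fx=4,fy=4,interpolation=3))"
```

```text
clock: 7.03
eef_pos: [0.4436, -0.115, 0.1229]
tool_rot: [-0.18, 0.984, -0.001, -0.001]
ft_force: [-0.7, 0.3, 0.2]
grip_width: 0.0619
0.008
```

View pics/t2.png

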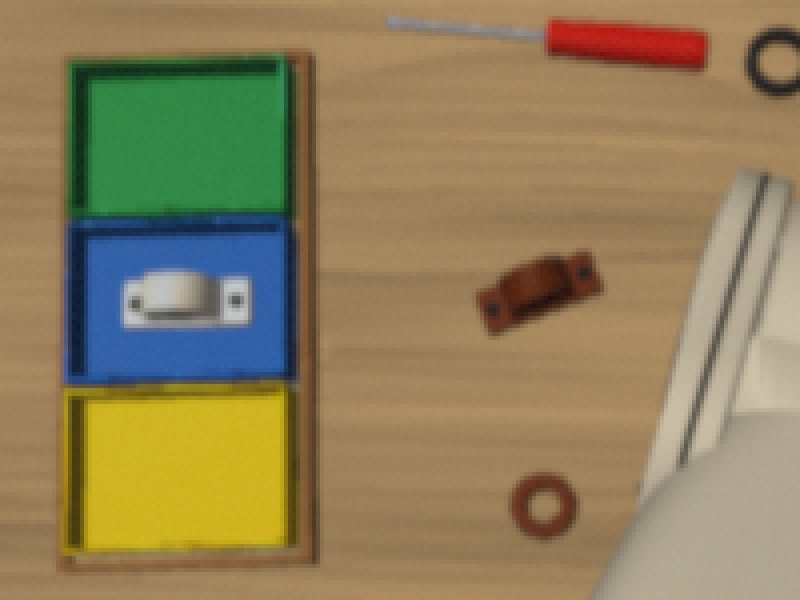

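The bearing stands on the blue floor, clear of the walls, foot from (122,300) to (250,300). Next is the collar.

```bash
python3 -m jog '[[[0,0,-0.03,0,0,-7,70],[0,0,-0.06,0,0,-14,70],[0,0,-0.09,0,0,-18,70],[0,0,-0.105,0,0,-18,70],[0,0,-0.111,0,0,-18,70],[0,0,-0.111,0,0,-18,70]]]'
```

```text
clock: 7.58
eef_pos: [0.4448, -0.11, 0.0111]
tool_rot: [-0.032, 0.999, 0.0, -0.001]
ft_force: [-0.2, -0.8, 0.1]
grip_width: 0.0618
```

```bash
python3 -c "
from h import *
snap('wrist','pics/w3.png',1)"
```

```text
(no output)
```

View pics/w3.png

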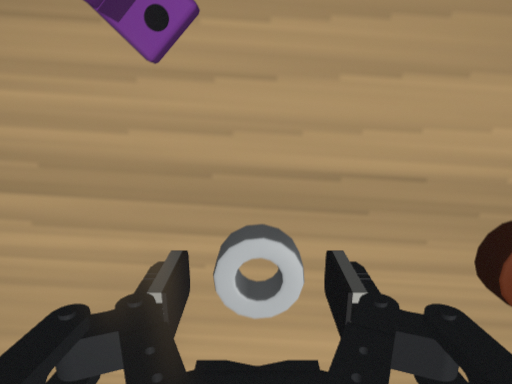

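The collar is centred between the open jaws. I lower 3 mm and close.

```bash
python3 -m jog '[[[0,0,-0.002,0,0,0,70],[0,0,-0.003,0,0,0,255],[0,0,-0.003,0,0,0,255],[0,0,-0.003,0,0,0,255],[0,0,-0.003,0,0,0,255],[0,0,-0.003,0,0,0,255]]]'
```

```text
clock: 8.13
eef_pos: [0.4468, -0.1108, 0.0109]
tool_rot: [-0.031, 1.0, -0.0, 0.001]
ft_force: [-1.9, 0.8, 5.3]
grip_width: 0.0381
```

```bash
python3 -m jog '[[[0,0,0.04,0,0,0,255],[0,0,0.08,0,0,0,255],[0.0035,0.336,0.1,0,0,0,255],[0.0035,0.336,0.1,0,0,0,255],[0.0035,0.336,0.1,0,0,0,255],[0.0035,0.336,0.1,0,0,0,255],[0.0035,0.336,0.1,0,0,0,255],[0.0035,0.336,0.1,0,0,0,255],[0.0035,0.336,0.1,0,0,0,255],[0.0035,0.336,0.1,0,0,0,255]]]'; python3 -m jog '[[[0,0,0,0,0,0,255]]]'
```

```text
clock: 8.97
eef_pos: [0.4489, 0.224, 0.11]
tool_rot: [-0.031, 1.0, 0.0, 0.001]
ft_force: [0.9, -0.3, -1.7]
grip_width: 0.0381
clock: 9.05
eef_pos: [0.4502, 0.2296, 0.1107]
tool_rot: [-0.035, 0.999, 0.003, 0.002]
ft_force: [1.4, 0.7, -1.7]
grip_width: 0.0377
```

Held (weight is felt, width 38 mm). I lower it to TCP z about 0.020.

```bash
python3 -m jog '[[[0,0,-0.035,0,0,0,255],[0,0,-0.065,0,0,0,255],[0,0,-0.08,0,0,0,255],[0,0,-0.085,0,0,0,255],[0,0,-0.088,0,0,0,255],[0,0,-0.088,0,0,0,255]]]'; python3 -m jog '[[[0,0,-0.001,0,0,0,255],[0,0,-0.002,0,0,0,255],[0,0,-0.002,0,0,0,255]]]'
```

```text
clock: 9.55
eef_pos: [0.4496, 0.2219, 0.0215]
tool_rot: [-0.031, 1.0, 0.0, 0.0]
ft_force: [1.4, -0.6, -2.1]
grip_width: 0.0376
clock: 9.8
eef_pos: [0.4501, 0.2222, 0.0202]
tool_rot: [-0.031, 1.0, 0.0, 0.001]
ft_force: [0.5, 0.2, -1.8]
grip_width: 0.0378
```

```bash
python3 -m jog '[[[0,0,-0.001,0,0,0,255],[0,0,-0.002,0,0,0,255],[0,0,-0.002,0,0,0,255]]]'
```

```text
clock: 10.05
eef_pos: [0.4501, 0.2223, 0.0198]
tool_rot: [-0.031, 1.0, 0.001, 0.001]
ft_force: [-4.4, -2.9, 14.6]
grip_width: 0.0378
```

Contact (14.6 N up). Release and rise.

```bash
python3 -m jog '[[[0,0,0.001,0,0,0,90],[0,0,0.001,0,0,0,90],[0,0,0.001,0,0,0,90],[0,0,0.001,0,0,0,90],[0,0,0.03,0,0,0,90],[0,0,0.07,0,0,0,90],[0,0,0.11,0,0,0,90],[0,0,0.14,0,0,0,90]]]'; python3 -c "
from h import *
snap('wrist','pics/w4.png',1)"
```

```text
clock: 10.72
eef_pos: [0.4497, 0.2222, 0.1598]
tool_rot: [-0.031, 1.0, 0.0, 0.001]
ft_force: [0.9, 1.1, -0.7]
grip_width: 0.0553
```

View pics/w4.png

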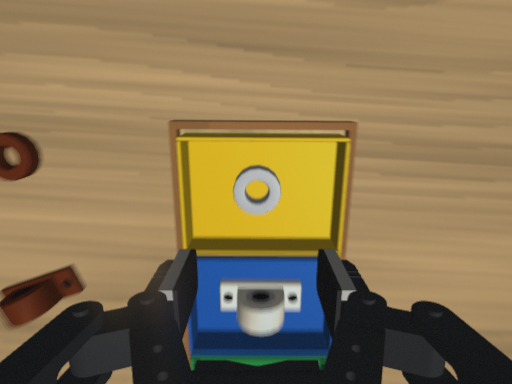

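The collar lies flat at (257,191) in the yellow bin, and the bearing still stands in the blue one. Now the bolt.

```bash
python3 -m jog '[[[0.099,-0.593,0.02,0,0,-54,120],[0.099,-0.593,0.02,0,0,-54,120],[0.099,-0.593,0.02,0,0,-54,120],[0.099,-0.593,0.02,0,0,-54,120],[0.099,-0.593,0.02,0,0,-54,120],[0.099,-0.593,0.02,0,0,-54,120],[0.099,-0.593,0.02,0,0,-54,120],[0.099,-0.593,0.02,0,0,-54,120],[0.099,-0.593,0.02,0,0,-54,120],[0.099,-0.593,0.02,0,0,-54,120]]]'
```

```text
clock: 11.6
eef_pos: [0.5176, -0.1909, 0.1705]
tool_rot: [0.427, 0.904, 0.0, -0.0]
ft_force: [1.0, 0.4, -0.7]
grip_width: 0.0452
```

```bash
python3 -m jog '[[[0.031,-0.18,0,0,0,0,120],[0.031,-0.18,0,0,0,0,120],[0.031,-0.18,0,0,0,0,120],[0.031,-0.18,0,0,0,0,120],[0.031,-0.18,0,0,0,0,120],[0.031,-0.18,0,0,0,0,120],[0.031,-0.18,0,0,0,0,120],[0.031,-0.18,0,0,0,0,120]]]'; python3 -c "
from h import *
print(bot.get_obs()['eef_pos'])
snap('wrist','pics/w5.png')"
```

```text
clock: 12.27
eef_pos: [0.5484, -0.368, 0.1701]
tool_rot: [0.426, 0.905, 0.0, -0.001]
ft_force: [0.8, 0.9, -1.0]
grip_width: 0.0454
[ 0.54836836 -0.36795118  0.17006802]
```

View pics/w5.png

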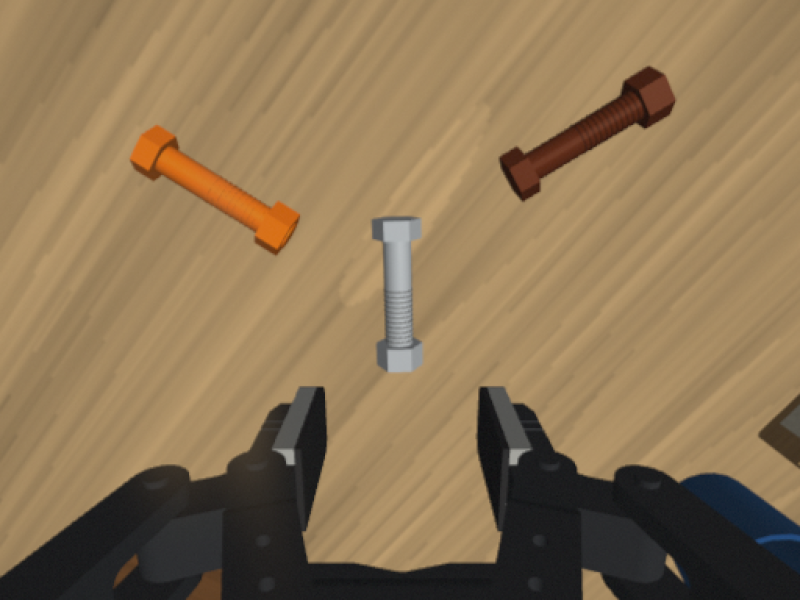

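The bolt is vertical in the picture. Its shank runs from (397,241) at the head to (399,342) at the nut, and the ends are at about (396,217) and (400,371).

```bash
python3 - <<'E'
from h import *
P=pts('pics/w5.png',[(397,241,.018),(399,342,.018),(397,241,.012),(399,342,.012)])
for i in(0,2):
    d=P[i+1]-P[i]; print((P[i]+P[i+1])/2,np.linalg.norm(d),np.degrees(np.arctan2(d[1],d[0])))
o=bot.get_obs();q=o['tool_rot'];print(o['eef_pos'],2*np.degrees(np.arctan2(q[1],q[0]))-90)
E
```

```text
[ 0.54716558 -0.36948785  0.018     ] 0.058873737009477733 -49.435378716568344
[ 0.54810621 -0.37069459  0.012     ] 0.06010944604800008 -49.435378716568266
[ 0.54860486 -0.36746744  0.17049156] 39.57918675897119
```

```bash
python3 -m jog '[[[0.001,-0.004,-0.04,0,0,0.5,120],[0.001,-0.004,-0.08,0,0,0.5,120],[0.001,-0.004,-0.12,0,0,0.5,120],[0.001,-0.004,-0.145,0,0,0.5,120],[0.001,-0.004,-0.157,0,0,0.5,120],[0.001,-0.004,-0.16,0,0,0.5,120],[0.001,-0.004,-0.16,0,0,0.5,120]]]'
```

```text
clock: 12.9
eef_pos: [0.5501, -0.3719, 0.0112]
tool_rot: [0.422, 0.907, 0.0, -0.0]
ft_force: [0.7, 0.8, 0.6]
grip_width: 0.0454
```

```bash
python3 -m jog '[[[0,0,0,0,0,0,255],[0,0,0,0,0,0,255],[0,0,0,0,0,0,255],[0,0,0,0,0,0,255],[0,0,0,0,0,0,255],[0,0,0,0,0,0,255]]]'
```

```text
clock: 13.4
eef_pos: [0.5516, -0.3739, 0.0141]
tool_rot: [0.422, 0.906, -0.0, 0.003]
ft_force: [-0.2, 0.1, 6.5]
grip_width: 0.0133
```

```bash
python3 -m jog '[[[0,0,0.02,0,0,0,255],[0,0,0.05,0,0,0,255],[0,0,0.09,0,0,0,255],[0,0,0.12,0,0,0,255],[0,0,0.12,0,0,0,255]]]'; python3 -c "
from h import *
snap('wrist','pics/w6.png',1)"
```

```text
clock: 13.82
eef_pos: [0.5536, -0.3756, 0.1404]
tool_rot: [0.423, 0.906, -0.001, 0.008]
ft_force: [1.5, -1.5, -0.5]
grip_width: 0.0134
```

View pics/w6.png

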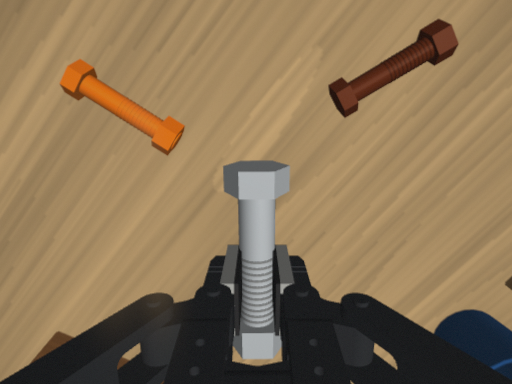

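The bolt is held square by its shank, head at (256,180). Carrying it to the green bin.

```bash
python3 -m jog '[[[0.099,0.609,0,0,0,-36,255],[0.099,0.609,0,0,0,-36,255],[0.099,0.609,0,0,0,-36,255],[0.099,0.609,0,0,0,-36,255],[0.099,0.609,0,0,0,-36,255],[0.099,0.609,0,0,0,-36,255],[0.099,0.609,0,0,0,-36,255],[0.099,0.609,0,0,0,-36,255],[0.099,0.609,0,0,0,-36,255],[0.099,0.609,0,0,0,-36,255]]]'
```

```text
clock: 14.7
eef_pos: [0.6147, 0.0349, 0.1295]
tool_rot: [0.682, 0.731, -0.001, -0.001]
ft_force: [1.0, -0.0, -2.5]
grip_width: 0.0131
```

```bash
python3 -m jog '[[[0.034,0.201,0,0,0,-1,255],[0.034,0.201,0,0,0,-1,255],[0.034,0.201,0,0,0,-1,255],[0.034,0.201,0,0,0,-1,255],[0.034,0.201,0,0,0,-1,255],[0.034,0.201,0,0,0,-1,255],[0.034,0.201,0,0,0,-1,255],[0.034,0.201,0,0,0,-1,255]]]';python3 -c "
from h import *
print(bot.get_obs()['eef_pos'])
snap('wrist','pics/w7.png',1)"
```

```text
clock: 15.37
eef_pos: [0.6487, 0.2338, 0.1291]
tool_rot: [0.688, 0.726, -0.002, -0.001]
ft_force: [-0.9, 0.6, -1.5]
grip_width: 0.0129
[0.64873259 0.23380713 0.12913559]
```

View pics/w7.png

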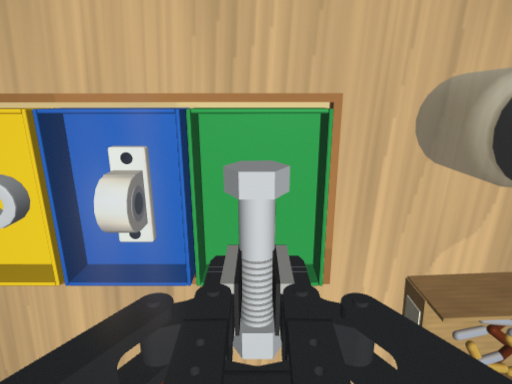

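The bolt is over the green bin, aligned with its length, and the bearing stands undisturbed in the blue one. Lowering.

```bash
python3 -m jog '[[[0,0.001,-0.035,0,0,0,255],[0,0.001,-0.065,0,0,0,255],[0,0.001,-0.09,0,0,0,255],[0,0.001,-0.1,0,0,0,255],[0,0.001,-0.102,0,0,0,255],[0,0.001,-0.103,0,0,0,255],[0,0.001,-0.103,0,0,0,255]]]'; python3 -m jog '[[[0,0,-0.001,0,0,0,255],[0,0,-0.002,0,0,0,255],[0,0,-0.002,0,0,0,255]]]'
```

```text
clock: 16.0
eef_pos: [0.6513, 0.2347, 0.0298]
tool_rot: [0.689, 0.725, 0.001, 0.001]
ft_force: [0.3, -0.0, -2.3]
grip_width: 0.0133
clock: 16.25
eef_pos: [0.6507, 0.2354, 0.0274]
tool_rot: [0.688, 0.725, 0.001, 0.001]
ft_force: [-0.4, 0.5, -2.5]
grip_width: 0.0137
```

```bash
python3 -m jog '[[[0,0,-0.001,0,0,0,255],[0,0,-0.002,0,0,0,255],[0,0,-0.003,0,0,0,255],[0,0,-0.003,0,0,0,255]]]'; python3 -m jog '[[[0,0,-0.001,0,0,0,255],[0,0,-0.001,0,0,0,255]]]'
```

```text
clock: 16.58
eef_pos: [0.6499, 0.2352, 0.0232]
tool_rot: [0.688, 0.725, 0.0, 0.0]
ft_force: [0.0, 0.4, -1.2]
grip_width: 0.0132
clock: 16.75
eef_pos: [0.6499, 0.2352, 0.0232]
tool_rot: [0.688, 0.725, 0.0, 0.0]
ft_force: [-2.9, -1.1, 4.6]
grip_width: 0.0137
```

Contact. Release and rise.

```bash
python3 -m jog '[[[0,0,0,0,0,0,140],[0,0,0,0,0,0,140],[0,0,0,0,0,0,140],[0,0,0,0,0,0,140],[0,0,0.02,0,0,0,140],[0,0,0.06,0,0,0,140],[0,0,0.1,0,0,0,140],[0,0,0.14,0,0,0,140]]]'; python3 -m jog '[[[-0.25,-0.2,0.1,0,0,0,140],[-0.25,-0.2,0.1,0,0,0,140],[-0.25,-0.2,0.1,0,0,0,140],[-0.25,-0.2,0.1,0,0,0,140],[-0.25,-0.2,0.1,0,0,0,140],[-0.25,-0.2,0.1,0,0,0,140],[-0.25,-0.2,0.1,0,0,0,140],[-0.25,-0.2,0.1,0,0,0,140],[-0.25,-0.2,0.1,0,0,0,140],[-0.25,-0.2,0.1,0,0,0,140]]]'; python3 -c "
from h import *
a=cv2.resize(bot.camera('top')[100:290,80:410],None,fx=2.4,fy=2.4,interpolation=3)
cv2.imwrite('pics/t3.png',a)
cv2.imwrite('pics/s3.png',cv2.resize(bot.camera('scene')[100:220,270:450],None,fx=4,fy=4,interpolation=3))"
```

```text
clock: 17.42
eef_pos: [0.6493, 0.2348, 0.1627]
tool_rot: [0.688, 0.725, -0.001, -0.0]
ft_force: [1.7, 0.1, 0.6]
grip_width: 0.0383
clock: 18.25
eef_pos: [0.3992, 0.0341, 0.2635]
tool_rot: [0.689, 0.725, 0.001, 0.001]
ft_force: [0.4, 0.1, 0.2]
grip_width: 0.0386
```

View pics/t3.png

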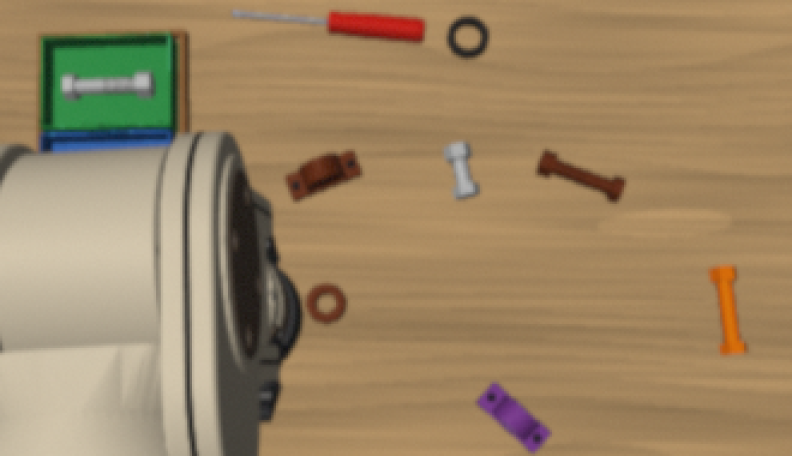

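View pics/s3.png

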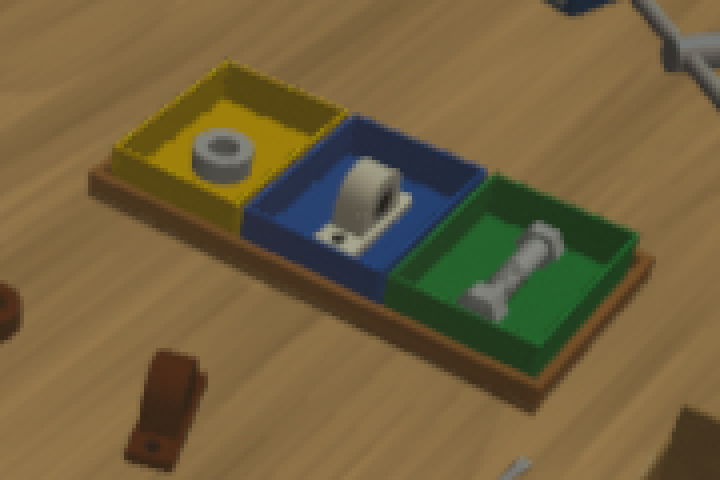

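The scene view shows the collar flat at (223,155), the bearing upright at (365,205) and the bolt flat at (515,270), each in its own bin. The look-alikes lie where they were, and the arm is clear.

```bash
python3 -c "
from workcell import bot
print(bot.job_done())"
```

```text
the job is handed in; nothing more can be done
None
```

The kit is made up and handed in at about 18 s on the robot's clock, in the order asked: bearing, collar, bolt. No verdict is reported.

- **Bearing:** it stands upright on its foot in the blue bin, clear of the walls.
- **Collar:** it lies flat in the yellow bin.
- **Bolt:** the long bright bolt lies flat along the green bin.

I lowered each part until the wrist felt the floor, then released it. The highest wrist force I read was about 15 N, but I read it only at the end of each move.

The last scene picture shows all three parts in place. The last top picture shows the rusty bearing, collar and bolt, the short bolt, and the purple and orange look-alikes still on the bench, by eye where they started. In that picture the arm hid most of the blue bin and all of the yellow one, so those two rest on the scene picture and earlier close views.

One reading disagreed: the gripper showed 13 mm on the bolt's 16 mm shank. The picture after lifting showed it held square, and it set down flat.

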